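# Take the orange washer pot off its hook

## Task

Three parts pots hang by their back straps on the hooks of the bench rack. Lift the orange pot, with the copper washers, up and off its hook and set it down gently (do not drop it), upright, in the middle of the round green pad, then let go. Leave the blue and the white pot hanging as they are.

Things in the scene. Friction and masses are not known exactly. Their poses are not given: they have to be found in the camera images.
- orange_pot_mid (a point): centre of the orange pot: open cup 54 mm across, 80 mm tall, 0.2 kg, copper washers fixed inside. Origin on its axis 40 mm above the flat underside. z up, x to its back, within 20 deg of straight away from the robot base (world +x). Hangs with the underside 90 mm above the table on one of 3 hooks, 130 mm apart, any order. Grip across the 54 mm, fingers at +y and -y. Clear of the hook once raised over 20 mm.
- blue_pot_mid (a point): centre of the blue pot (steel washers), a bystander; same shape and frame. At each pot's back (+x) a strap 24 mm wide lies 30 mm behind the axis, bridges rearward level with the rim (top 84 mm above the underside) and ends 48 mm behind the axis in a lip that hangs 20 mm down behind the hook.
- white_pot_mid (a point): centre of the white pot (brass washers), a bystander; same shape and frame. All hooks are upright tongues, 8 mm thick and 30 mm wide, on one fixed grey rack. Over the pots' height the rack lies wholly more than 29 mm behind their axes, and it ends 80 mm above their undersides.
- pad_top (a point): centre of the upper face of the round green pad, 120 mm in diameter, 4 mm thick, fixed flat on the table (upper face 4 mm above the table)
Mind the look-alikes: they are no part of the job. Several things look just like the part that bears pad_top: the one meant starts nearest to the robot's base.

How it is judged (in metres and radians):
On the way:
1. the gripper holds the orange pot, raised clear of its hook (more than 25 mm above where it hung) (height (world z) of orange_pot_mid above 0.155 m and contact force between the fingers and orange_pot above 0.5 N), for 0.1 s.
At the end, for the whole second after the job is handed in: The orange pot stands at rest, upright (within 10 degrees), on the green pad, its axis within 30 mm of the pad's centre; the blue and the white pot still hang within 20 mm of where they hung (horizontal distance between orange_pot_mid and pad_top below 0.03 m and height (world z) of orange_pot_mid between 0.038 and 0.052 m and angle between orange_pot_mid's own z axis and vertical below 0.17 rad and linear speed of orange_pot below 0.02 m/s and distance of each of blue_pot_mid, white_pot_mid from where it was at the start of the episode below 0.02 m); the robot touches nothing.
It fails at once if the orange pot is dropped: it falls free with its underside more than 15 mm above the pad (contact force between orange_pot and anything else below 0.02 N and height (world z) of orange_pot_mid above 0.059 m and horizontal distance between orange_pot_mid and pad_top below 0.1 m).
It fails at once if the blue or the white pot is pushed or lifted more than 20 mm from where it hung (distance of any of blue_pot_mid, white_pot_mid from where it was at the start of the episode above 0.02 m).
It also fails if it takes over 42 s, if anything falls off the work surface, if the arm or the gripper's body presses on something with over 40 N, if the wrist force passes 120 N, or if a joint passes its speed limit or range.

## Robot

A 7-joint arm with a two-finger parallel gripper is mounted at the origin on the work surface. World frame = base frame: x ahead of the robot, y to its left, z up, the work surface at z = 0. Lengths are in m, angles in degrees, forces in N, time in s.
With the tool pointing down it reaches from about 0.425 to 0.875 m from the base axis. Payload 4.7 kg.
Tool frame: the origin (TCP) lies midway between the tips of the shut fingers; the grasp point (between the pads) lies 19 mm behind it; z points along the fingers, y is the line along which they close (so a half turn about z gives the same grasp; the last joint's range is limited). The gripper opens to 87 mm and grips with 3 to 60 N. Pads are 19 mm wide; open, the fingers measure 117 mm over their backs; the gripper's body (75 mm by 190 mm) begins 51 mm behind the grasp point.
Start: joints at [76.897, 18.392, -4.016, 83.108, 1.295, 78.541, -3.26], TCP at [0.156, -0.631, 0.223] pointing down, gripper open.
Joint ranges: [-163.93, 163.93], [-17.29, 119.83], [-79.2, 71.16], [3.27, 140.29], [-89.18, 269.18], [5.43, 117.66], [-154.24, 154.24]. Speed limits (degrees/s): [147.25, 147.25, 180, 180, 180, 180, 180].

## Interface

Orientations are given as [roll, pitch, yaw] about the fixed x, y, z axes, in that order (R = Rz(yaw) Ry(pitch) Rx(roll)).
In Python, from cell import env, viewer, boxes_of, masks_of gives the robot as it stands. The module is installed in compiled form; this text tells all that it offers.
- The arm moves only by the tool apply_moves, never from a script. Its argument "moves" is a list of rows, each a list of 7 numbers: the shift along the tool's x, y, z scaled (see below), then the turn, a rotation vector about the tool's x, y, z scaled (see below), then the opening, from 0 (shut) to 1 (fully open). A call has 1 to 20 rows; each row is the pose to reach, as a shift and turn from the pose commanded when the call began, along the tool's axes at that moment; what a row does not reach only later rows make up. The controller multiplies each number of a shift by 0.2 m and each number of a turn by 1.5 rad. A row lasts 1/10 s, in which the tool goes at most 50 mm and 8.59 degrees, less where a joint would pass 70% of its speed; a pose out of reach is approached as far as the arm can. A call with a number of a shift or a turn outside -1 to 1 is refused whole. A call with a gripper value outside its range is refused whole. The fingers move at their own pace and stop on an object; "grip_force" is the grip in N (left out, the last holds). Time passes only in rows, so rows that repeat a pose let the fingers close. It gives the time, the measured TCP pose, the force, the opening and the grip force at its end, in the units of the state.
- env.get_obs(): the state, without advancing time (a new reading comes with each control period).
- viewer.read_camera(name): name is "scene" or "top" or "wrist"; returns the picture (384x512x3 uint8, red, green, blue); there is no depth.
- viewer.get_calibration(name): a dict with "fov_y" (degrees; the focal length in pixels is half the picture's height over the tangent of half this angle, whatever the lens; pixels are square), "cx", "cy" (the principal point, pixels), "position" and "orientation" of the camera in the world. Camera axes: x right, y up, looking along -z (the intrinsics and any distortion apply to the point x, -y, -z); pixel columns grow to the right and rows downward; lengths in m; the calibration is good to about 2 mm. A picture is of the moment at which its call begins: read the wrist's pose just before it. get_calibration takes no time and is no camera call; for the wrist camera it gives the pose at the moment of the call.
- env.sign_off(): hands the job in; it is judged then, once.
Trained networks look in the newest picture that a camera, given by its name, has taken for a name from the list of things; names that differ only in an ending like _2 or _b are one class to them, and where a whole thing is asked for, a point or a joint stands for the part that bears it (a point fixed in the world has none). Each returns a list of dicts, best first, with "conf" (0 to 1); they miss things now and then, are a little off and sometimes report something else, mostly with a low value. They report only what shows in the picture. A call takes as long as a camera call. They do not tell look-alikes from the thing itself.
- boxes_of(camera, target): "location" ([column, row] in pixels, amid what is visible of it).
- masks_of(camera, target): "pixels" (384x512 bool, what is visible of it) and "location" ([column, row] in pixels, amid what is visible of it).
The state is a dict: "time_s": time; "qpos": joint angles; "joint_velocities": joint speeds; "effort": joint torques, N m; "tool_pos": TCP position; "tool_rot": TCP orientation; "force": force on the tool from outside, world axes, zero at the start; "wrist_torque": the same for the moment, N m; "grip_width": finger opening in m; "grasp_force": force on a finger pad.
Only numpy, scipy, OpenCV 4.12 (cv2) and the standard library are available. Lean on these libraries where they do the work, as an engineer would, in place of code of your own. Each camera call takes 0.05 s, during which the arm holds its last target. There are 200 camera calls.

## Working session

There is one attempt and no reset: what is moved stays moved. The work goes in short steps, Python scripts to look and compute and a tool call to move; the robot and the scene stay as the last step left them, time stands still between calls to the robot, and variables do not carry over. Pictures are saved under pics/ and viewed, at most 10 in all, crops included, and the job is handed in when it is done.

Besides the shell and the picture viewer there is one more tool, called after "Call:" by a JSON object that holds its "fn" and its "kwargs", one argument or row to a line. apply_moves: Moves the arm, as the interface text tells. Shifts and turns lie within -1 to 1; 1 stands for 0.2 m of shift or 1.5 rad of turn. Its arguments: {"type":"object","properties":{"moves":{"type":"array","items":{"type":"array","items":{"type":"number","minimum":-1,"maximum":1}}},"grip_force":{"type":"number"}},"required":["moves"]}

```bash
mkdir -p pics; cat > h.py <<'E'
import numpy as np, cv2
from cell import env, viewer, boxes_of, masks_of
from scipy.spatial.transform import Rotation as R
np.set_printoptions(precision=4,suppress=True)
E
python3 - <<'E'
from h import *
for c in ("scene","top"):
    im=viewer.read_camera(c); k=viewer.get_calibration(c); print(c,k)
    cv2.imwrite(f"pics/{c}1.png",im[:,:,::-1])
    for t in ("orange_pot_mid","blue_pot_mid","white_pot_mid","pad_top"):
        print(t,[(np.round(d["location"],1),round(d["conf"],2)) for d in boxes_of(c,t)])
print(env.get_obs())
a=[cv2.imread(f"pics/{c}1.png") for c in ("scene","top")]
E
```

```text
scene {'fov_y': 53.789631105039255, 'cx': 257.9255352813508, 'cy': 195.54518247457224, 'position': array([ 1.0881, -1.066 ,  0.7816]), 'orientation': array([56.839 ,  0.9178, 30.2857])}
orange_pot_mid [(array([322.7, 137.5]), 0.7)]
blue_pot_mid [(array([300.2, 148.7]), 0.69)]
white_pot_mid [(array([278.1, 162.5]), 0.86)]
pad_top [(array([160.2, 318. ]), 0.9), (array([273.5, 259.6]), 0.8), (array([232.4, 233.4]), 0.66)]
top {'fov_y': 43.57866123355662, 'cx': 240.97093574433205, 'cy': 194.2193861569821, 'position': array([ 0.3334, -0.1802,  1.4007]), 'orientation': array([ 10.0265,   0.1357, -90.2796])}
orange_pot_mid []
blue_pot_mid [(array([130.6, 184.5]), 0.94)]
white_pot_mid [(array([176.4, 194.5]), 0.62)]
pad_top [(array([400.8, 209.6]), 0.76), (array([289.3, 164.4]), 0.73)]
{'time_s': 0.5, 'qpos': array([76.8976, 18.3925, -4.0159, 83.1107,  1.2968, 78.5414, -3.2608]), 'joint_velocities': array([-0.0364, -0.0467, -0.006 , -0.026 ,  0.0469,  0.0704, -0.0152]), 'effort': array([  0.0002, -49.0604,  -0.4028, -31.2464,  -0.0637,   0.0346,
         0.    ]), 'tool_pos': array([ 0.1562, -0.6309,  0.2226]), 'tool_rot': array([179.9994,   0.0048,  13.9106]), 'force': array([-0.0659,  0.5164,  0.5007]), 'wrist_torque': array([-0.0012,  0.0422,  0.0076]), 'grasp_force': 0.0, 'grip_width': 0.08705826334752079}
```

View pics/scene1.png

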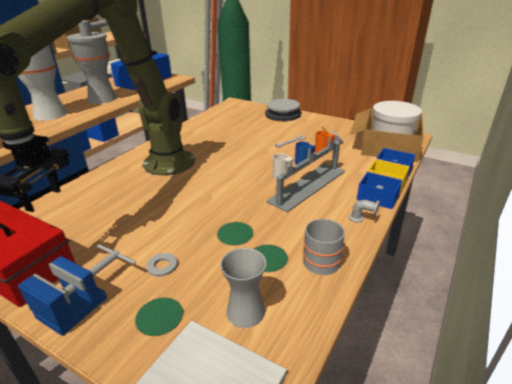

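View pics/top1.png

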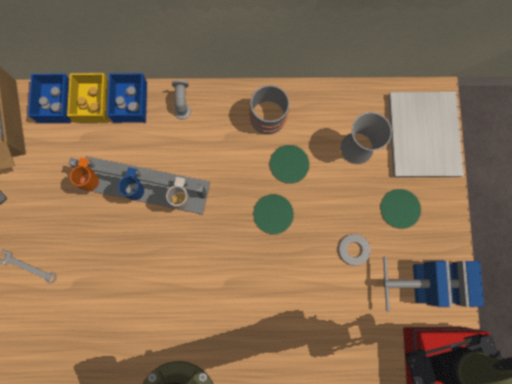

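Pad candidates in the top view: (289,164), (273,214) and (401,209). The base is at about (177,380), so (273,214) is the nearest. Orange pot is at (83,176), blue at (131,184), white at (177,194).

```bash
cat >> h.py <<'E'
def ray(k,p):
    f=192/np.tan(np.radians(k["fov_y"]/2))
    d=np.array([(p[0]-k["cx"])/f,-(p[1]-k["cy"])/f,-1])
    return k["position"],R.from_euler("xyz",k["orientation"],degrees=True).apply(d)
def atz(k,p,z):
    o,d=ray(k,p); return o+d*(z-o[2])/d[2]
def proj(k,P):
    f=192/np.tan(np.radians(k["fov_y"]/2))
    c=R.from_euler("xyz",k["orientation"],degrees=True).inv().apply(np.array(P)-k["position"])
    return np.array([k["cx"]-f*c[0]/c[2],k["cy"]+f*c[1]/c[2]])
def blob(im,lo,hi,win):
    m=cv2.inRange(cv2.cvtColor(im,cv2.COLOR_RGB2HSV),lo,hi); w=np.zeros_like(m); x0,y0,x1,y1=win; w[y0:y1,x0:x1]=255
    return m&w
E
python3 - <<'E'
from h import *
T=viewer.get_calibration("top");S=viewer.get_calibration("scene")
t=cv2.imread("pics/top1.png")[:,:,::-1].copy(); s=cv2.imread("pics/scene1.png")[:,:,::-1].copy()
def cen(im,lo,hi,win):
    m=blob(im,lo,hi,win); c=max(cv2.findContours(m,0,2)[0],key=cv2.contourArea); return cv2.fitEllipse(c)
G=((60,80,30),(95,255,200))
for w in ((265,140,315,188),(245,190,300,240),(375,185,425,232)):
    e=cen(t,*G,w); print("top pad",np.round(e[0],1),np.round(e[1],1),atz(T,e[0],.004))
for w in ((130,290,190,340),(252,240,292,275),(213,218,257,248)):
    e=cen(s,*G,w); print("sc pad",np.round(e[0],1),atz(S,e[0],.004))
for n,p in (("o",(83,177.5)),("b",(131,186)),("w",(177,195.5))): print(n,atz(T,p,.17))
for n in ("orange_pot_mid","blue_pot_mid","white_pot_mid"):
    print(n,atz(S,{"o":(322.7,139),"b":(300.2,150),"w":(280,164)}[n[0]],.13))
print("base px",proj(T,[0,0,0]),proj(S,[0,0,0]),"rack ends",atz(T,(70,160),.17),atz(T,(208,190),.0))
a=cv2.resize(t[130:240,40:320],None,fx=2.8,fy=2.8,interpolation=cv2.INTER_CUBIC)
b=cv2.resize(s[100:280,200:360],None,fx=1.6,fy=1.6,interpolation=cv2.INTER_CUBIC)
c=np.zeros((598,790,3),np.uint8);c[:a.shape[0],:a.shape[1]]=a;c[310:310+b.shape[0],:b.shape[1]]=b
cv2.imwrite("pics/crop1.png",c[:,:,::-1])
E
```

```text
top pad [288.9 163.7] [35.1 36.2] [ 0.6721 -0.3217  0.004 ]
top pad [272.8 213.7] [36.7 36.9] [ 0.5219 -0.2712  0.004 ]
top pad [400.1 208.4] [35.8 37.8] [ 0.5357 -0.6451  0.004 ]
sc pad [158.6 316.4] [ 0.5391 -0.65    0.004 ]
sc pad [271.7 256.6] [ 0.6828 -0.3145  0.004 ]
sc pad [234.9 233.1] [ 0.5246 -0.2746  0.004 ]
o [0.5976 0.2354 0.17  ]
b [0.5743 0.1088 0.17  ]
w [ 0.5485 -0.0119  0.17  ]
orange_pot_mid [0.5948 0.2787 0.13  ]
blue_pot_mid [0.5571 0.1447 0.13  ]
white_pot_mid [0.5411 0.0077 0.13  ]
base px [177.2932 402.4972] [169.1671 162.7099] rack ends [0.645  0.2722 0.17  ] [ 0.5943 -0.0803  0.    ]
```

View pics/crop1.png

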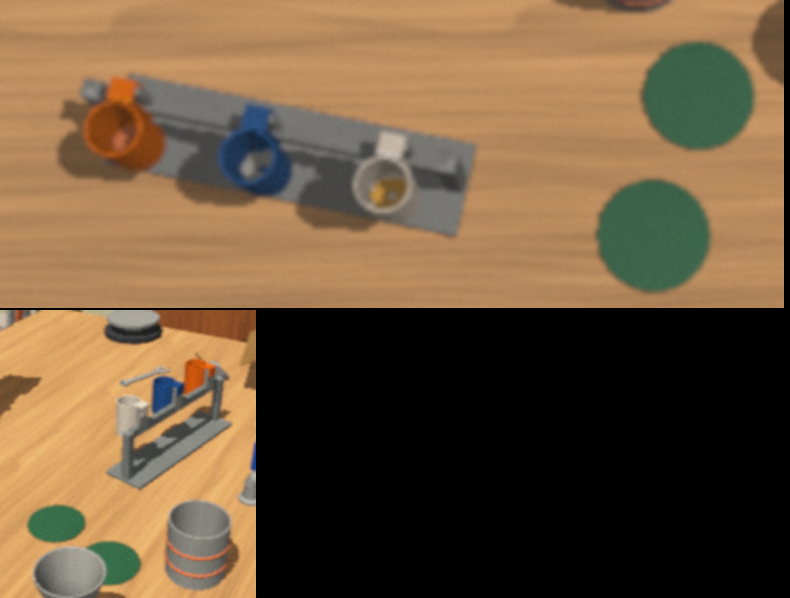

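Crop confirms the targets: orange pot rim at about (81,176) top px with its strap to the back, and the pad at (273,214), world (0.52,-0.27), nearest the base. Next I'll work out the approach moves.

```bash
cat >> h.py <<'E'
def down(yaw): return R.from_euler("xyz",[180,0,yaw],degrees=True)
def plan(p0,r0,wps):
    for x,y,z,w in wps:
        p=np.array([x,y,z]); r=down(w)
        row=np.r_[r0.inv().apply(p-p0)/.2,(r0.inv()*r).as_rotvec()/1.5]
        print((x,y,z,w),np.round(row,3)); p0,r0=p,r
def here():
    o=env.get_obs(); return o["tool_pos"],R.from_euler("xyz",o["tool_rot"],degrees=True)
E
python3 -c "
from h import *
plan(*here(),[(.20,-.55,.40,45),(.33,-.44,.40,80),(.44,-.32,.40,110),(.52,-.16,.38,140),(.55,.02,.36,168),(.58,.18,.36,168)])"
```

```text
(0.2, -0.55, 0.4, 45) [ 0.31  -0.34  -0.887 -0.     0.    -0.362]
(0.33, -0.44, 0.4, 80) [ 0.849  0.071  0.     0.     0.    -0.407]
(0.44, -0.32, 0.4, 110) [ 0.686  0.437  0.     0.     0.    -0.349]
(0.52, -0.16, 0.38, 140) [ 0.615  0.649  0.1    0.     0.    -0.349]
(0.55, 0.02, 0.36, 168) [ 0.464  0.786  0.1    0.     0.    -0.326]
(0.58, 0.18, 0.36, 168) [0.02  0.814 0.    0.    0.    0.   ]
```

Call:
{"fn": "apply_moves", "kwargs": {
  "moves": [
    [0.31, -0.34, -0.887, 0, 0, -0.362, 1],
    [0.31, -0.34, -0.887, 0, 0, -0.362, 1],
    [0.31, -0.34, -0.887, 0, 0, -0.362, 1],
    [0.31, -0.34, -0.887, 0, 0, -0.362, 1],
    [0.31, -0.34, -0.887, 0, 0, -0.362, 1],
    [0.31, -0.34, -0.887, 0, 0, -0.362, 1]
  ]
}}

```text
time_s: 1.1
tool_pos: [0.2007, -0.5501, 0.4018]
tool_rot: [179.8, 0.1, 45.0]
force: [-0.9, -0.1, -1.0]
grip_width: 0.0868
grasp_force: 0.0
```

Call:
{"fn": "apply_moves", "kwargs": {
  "moves": [
    [0.85, 0.07, 0, 0, 0, -0.407, 1],
    [0.85, 0.07, 0, 0, 0, -0.407, 1],
    [0.85, 0.07, 0, 0, 0, -0.407, 1],
    [0.85, 0.07, 0, 0, 0, -0.407, 1],
    [0.85, 0.07, 0, 0, 0, -0.407, 1],
    [0.85, 0.07, 0, 0, 0, -0.407, 1]
  ]
}}

```text
time_s: 1.7
tool_pos: [0.329, -0.4403, 0.3983]
tool_rot: [-179.8, -0.1, 79.8]
force: [-0.1, -1.0, -1.5]
grip_width: 0.0871
grasp_force: 0.0
```

Call:
{"fn": "apply_moves", "kwargs": {
  "moves": [
    [0.686, 0.437, 0, 0, 0, -0.349, 1],
    [0.686, 0.437, 0, 0, 0, -0.349, 1],
    [0.686, 0.437, 0, 0, 0, -0.349, 1],
    [0.686, 0.437, 0, 0, 0, -0.349, 1],
    [0.686, 0.437, 0, 0, 0, -0.349, 1],
    [0.686, 0.437, 0, 0, 0, -0.349, 1]
  ]
}}

```text
time_s: 2.3
tool_pos: [0.4382, -0.3225, 0.3991]
tool_rot: [-179.9, -0.0, 109.6]
force: [0.1, -0.6, -0.0]
grip_width: 0.0864
grasp_force: 0.0
```

Call:
{"fn": "apply_moves", "kwargs": {
  "moves": [
    [0.615, 0.649, 0.1, 0, 0, -0.349, 1],
    [0.615, 0.649, 0.1, 0, 0, -0.349, 1],
    [0.615, 0.649, 0.1, 0, 0, -0.349, 1],
    [0.615, 0.649, 0.1, 0, 0, -0.349, 1],
    [0.615, 0.649, 0.1, 0, 0, -0.349, 1],
    [0.615, 0.649, 0.1, 0, 0, -0.349, 1]
  ]
}}

```text
time_s: 2.9
tool_pos: [0.5191, -0.1625, 0.3795]
tool_rot: [-179.9, -0.0, 139.7]
force: [0.1, -1.3, -0.7]
grip_width: 0.0869
grasp_force: 0.0
```

Call:
{"fn": "apply_moves", "kwargs": {
  "moves": [
    [0.464, 0.786, 0.1, 0, 0, -0.326, 1],
    [0.464, 0.786, 0.1, 0, 0, -0.326, 1],
    [0.464, 0.786, 0.1, 0, 0, -0.326, 1],
    [0.464, 0.786, 0.1, 0, 0, -0.326, 1],
    [0.464, 0.786, 0.1, 0, 0, -0.326, 1],
    [0.464, 0.786, 0.1, 0, 0, -0.326, 1]
  ]
}}

```text
time_s: 3.5
tool_pos: [0.5501, 0.0173, 0.3596]
tool_rot: [-179.9, -0.0, 167.7]
force: [0.2, -0.5, 0.6]
grip_width: 0.0871
grasp_force: 0.0
```

Call:
{"fn": "apply_moves", "kwargs": {
  "moves": [
    [0.02, 0.814, 0, 0, 0, 0, 1],
    [0.02, 0.814, 0, 0, 0, 0, 1],
    [0.02, 0.814, 0, 0, 0, 0, 1],
    [0.02, 0.814, 0, 0, 0, 0, 1],
    [0.02, 0.814, 0, 0, 0, 0, 1],
    [0.02, 0.814, 0, 0, 0, 0, 1]
  ]
}}

```text
time_s: 4.1
tool_pos: [0.5811, 0.1765, 0.3595]
tool_rot: [-179.9, 0.0, 167.7]
force: [-0.5, -0.6, -0.2]
grip_width: 0.087
grasp_force: 0.0
```

```bash
python3 - <<'E'
from h import *
o=env.get_obs(); print(o["time_s"],o["tool_pos"],o["tool_rot"],o["qpos"])
k=viewer.get_calibration("wrist"); im=viewer.read_camera("wrist"); print(k)
print("expected px",[proj(k,p) for p in ([.60,.239,.17],[.573,.113,.17])])
for t in ("orange_pot_mid","blue_pot_mid"): print(t,[(np.round(d["location"],1),round(d["conf"],2)) for d in boxes_of("wrist",t)])
cv2.imwrite("pics/w1.png",im[:,:,::-1])
E
```

```text
4.1 [0.5811 0.1765 0.3595] [-179.8716    0.0072  167.6919] [ 20.0951  17.876  -51.7821  74.57    14.0916  94.1031  48.399 ]
{'fov_y': 68.17895961233393, 'cx': 255.6599649685844, 'cy': 197.09035355544287, 'position': array([0.5133, 0.1915, 0.5219]), 'orientation': array([-14.8352,   0.1056,  77.7589])}
expected px [array([307.3552, 182.9719]), array([205.6162, 183.1873])]
orange_pot_mid [(array([307.8, 181. ]), 0.67)]
blue_pot_mid [(array([213.4, 183.6]), 0.57)]
```

View pics/w1.png

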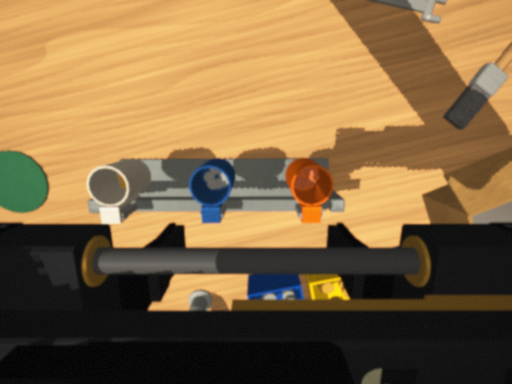

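The wrist view shows orange's rim at about (311,186) with its strap at (311,214), blue's rim at (211,187) and white's at (108,187). The row is level in the picture, so the tool yaw of 168° matches the pots. I'll refine on the rim.

```bash
python3 - <<'E'
from h import *
k=viewer.get_calibration("wrist"); im=cv2.imread("pics/w1.png")[:,:,::-1]
for n,p in (("o",(311,186)),("b",(211,187)),("w",(108,187))): print(n,atz(k,p,.17))
m=masks_of("wrist","orange_pot_mid")
if m: ys,xs=np.nonzero(m[0]["pixels"]); print(xs.min(),xs.max(),ys.min(),ys.max()); print([(y,xs[ys==y].min(),xs[ys==y].max()) for y in range(ys.min(),ys.max()+1,3)])
c=np.array([.603,.233,.17])
a=np.linspace(0,2*np.pi,9)[:-1]
print([proj(k,c+.027*np.array([np.cos(t),np.sin(t),0])).round() for t in a])
v=im[140:240,60:360].copy(); cv2.imwrite("pics/w1c.png",cv2.resize(v,None,fx=2.6,fy=2.6,interpolation=cv2.INTER_CUBIC)[:,:,::-1])
E
```

```text
o [0.6048 0.2435 0.17  ]
b [0.5791 0.1189 0.17  ]
w [ 0.5514 -0.0094  0.17  ]
285 332 158 222
[(158, np.int64(299), np.int64(307)), (161, np.int64(292), np.int64(313)), (164, np.int64(290), np.int64(317)), (167, np.int64(287), np.int64(322)), (170, np.int64(286), np.int64(326)), (173, np.int64(285), np.int64(329)), (176, np.int64(285), np.int64(331)), (179, np.int64(285), np.int64(332)), (182, np.int64(286), np.int64(332)), (185, np.int64(287), np.int64(332)), (188, np.int64(289), np.int64(332)), (191, np.int64(290), np.int64(332)), (194, np.int64(292), np.int64(330)), (197, np.int64(294), np.int64(328)), (200, np.int64(296), np.int64(326)), (203, np.int64(299), np.int64(322)), (206, np.int64(300), np.int64(320)), (209, np.int64(302), np.int64(320)), (212, np.int64(302), np.int64(320)), (215, np.int64(302), np.int64(320)), (218, np.int64(302), np.int64(320)), (221, np.int64(301), np.int64(320))]
[array([306., 206.]), array([320., 197.]), array([324., 182.]), array([315., 169.]), array([299., 166.]), array([285., 175.]), array([282., 191.]), array([291., 204.])]
```

View pics/w1c.png

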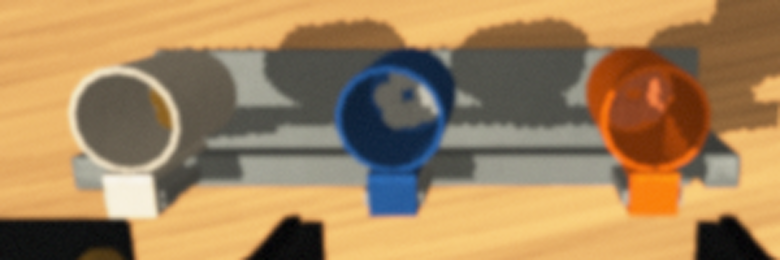

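```bash
python3 -c "
from h import *
plan(*here(),[(.603,.242,.25,168),(.603,.242,.121,168)])"
```

```text
(0.603, 0.242, 0.25, 168) [-0.041  0.34   0.55  -0.001  0.    -0.003]
(0.603, 0.242, 0.121, 168) [-0.    -0.     0.645  0.     0.     0.   ]
```

Call:
{"fn": "apply_moves", "kwargs": {
  "moves": [
    [-0.04, 0.34, 0.2, 0, 0, 0, 1],
    [-0.04, 0.34, 0.4, 0, 0, 0, 1],
    [-0.04, 0.34, 0.55, 0, 0, 0, 1],
    [-0.04, 0.34, 0.55, 0, 0, 0, 1],
    [-0.04, 0.34, 0.55, 0, 0, 0, 1],
    [-0.04, 0.34, 0.55, 0, 0, 0, 1]
  ]
}}

```text
time_s: 4.9
tool_pos: [0.6032, 0.2445, 0.2529]
tool_rot: [179.9, 0.2, 167.9]
force: [0.4, -0.2, 0.3]
grip_width: 0.0871
grasp_force: 0.0
```

```bash
python3 - <<'E'
from h import *
o=env.get_obs(); print(o["time_s"],o["tool_pos"],o["tool_rot"])
k=viewer.get_calibration("wrist"); im=viewer.read_camera("wrist").copy()
for z,R_,col in ((.17,.027,(0,255,0)),):
    a=np.linspace(0,2*np.pi,60)
    for t in a: cv2.circle(im,tuple(int(v) for v in proj(k,[.603+R_*np.cos(t),.242+R_*np.sin(t),z]).round()),0,col,-1)
cv2.imwrite("pics/w2.png",im[:,:,::-1])
E
```

```text
4.9 [0.6032 0.2445 0.2529] [179.907    0.2082 167.8821]
```

View pics/w2.png

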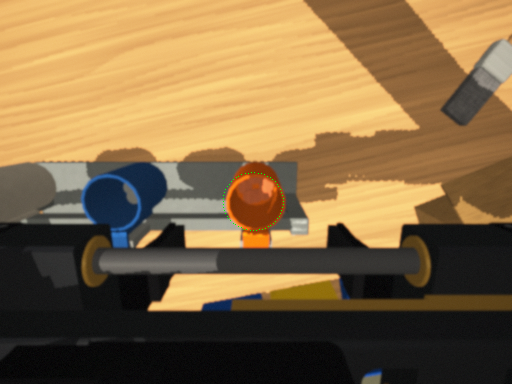

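The predicted circle coincides with the orange rim at about (255,200), centred between the fingers. I'll descend and grip.

Call:
{"fn": "apply_moves", "kwargs": {
  "moves": [
    [0, 0, 0.15, 0, 0, 0, 1],
    [0, 0, 0.3, 0, 0, 0, 1],
    [0, 0, 0.45, 0, 0, 0, 1],
    [0, 0, 0.55, 0, 0, 0, 1],
    [0, 0, 0.64, 0, 0, 0, 1],
    [0, 0, 0.64, 0, 0, 0, 1],
    [0, 0, 0.64, 0, 0, 0, 1],
    [0, 0, 0.64, 0, 0, 0, 1]
  ]
}}

```text
time_s: 5.75
tool_pos: [0.6028, 0.2458, 0.1239]
tool_rot: [179.9, 0.1, 168.0]
force: [1.1, 0.2, -0.1]
grip_width: 0.0868
grasp_force: 0.0
```

Call:
{"fn": "apply_moves", "kwargs": {
  "moves": [
    [0, 0, 0, 0, 0, 0, 0.5],
    [0, 0, 0, 0, 0, 0, 0.4],
    [0, 0, 0, 0, 0, 0, 0.4],
    [0, 0, 0, 0, 0, 0, 0.4],
    [0, 0, 0, 0, 0, 0, 0.4],
    [0, 0, 0, 0, 0, 0, 0.4],
    [0, 0, 0, 0, 0, 0, 0.4],
    [0, 0, 0, 0, 0, 0, 0.4],
    [0, 0, 0, 0, 0, 0, 0.4],
    [0, 0, 0, 0, 0, 0, 0.4]
  ],
  "grip_force": 20
}}

```text
time_s: 6.75
tool_pos: [0.6017, 0.2451, 0.1219]
tool_rot: [-180.0, -0.0, 168.0]
force: [-1.4, -1.2, 1.4]
grip_width: 0.0547
grasp_force: 20.0
```

Call:
{"fn": "apply_moves", "kwargs": {
  "moves": [
    [0, 0, -0.05, 0, 0, 0, 0.4],
    [0, 0, -0.1, 0, 0, 0, 0.4],
    [0, 0, -0.15, 0, 0, 0, 0.4],
    [0, 0, -0.2, 0, 0, 0, 0.4],
    [0, 0, -0.25, 0, 0, 0, 0.4],
    [0, 0, -0.3, 0, 0, 0, 0.4],
    [0, 0, -0.35, 0, 0, 0, 0.4],
    [0, 0, -0.4, 0, 0, 0, 0.4],
    [0, 0, -0.45, 0, 0, 0, 0.4],
    [0, 0, -0.5, 0, 0, 0, 0.4],
    [0, 0, -0.55, 0, 0, 0, 0.4],
    [0, 0, -0.6, 0, 0, 0, 0.4],
    [0, 0, -0.65, 0, 0, 0, 0.4],
    [0, 0, -0.7, 0, 0, 0, 0.4],
    [0, 0, -0.7, 0, 0, 0, 0.4]
  ]
}}

```text
time_s: 8.25
tool_pos: [0.6024, 0.2458, 0.2638]
tool_rot: [179.9, 0.1, 168.0]
force: [-0.2, 0.7, -2.0]
grip_width: 0.0547
grasp_force: 20.0
```

```bash
python3 - <<'E'
from h import *
o=env.get_obs(); print(o["time_s"],o["tool_pos"],o["tool_rot"],o["qpos"],o["grasp_force"])
for c in ("scene","wrist"):
    im=viewer.read_camera(c); cv2.imwrite(f"pics/{c}3.png",im[:,:,::-1])
a=cv2.imread("pics/scene3.png")[60:260,150:400];b=cv2.imread("pics/wrist3.png")
cv2.imwrite("pics/c3.png",np.vstack([cv2.resize(a,(400,320)),cv2.resize(b[100:300],(400,160))]))
plan(*here(),[(.47,.20,.26,168),(.46,.03,.26,150),(.48,-.14,.24,135),(.523,-.273,.2,120),(.523,-.273,.045,120)])
E
```

```text
8.25 [0.6024 0.2458 0.2638] [179.9108   0.1243 168.0066] [ 12.414   24.9563 -51.2074  78.1975  19.29    85.6473  40.511 ] 19.99948146942188
(0.47, 0.2, 0.26, 168) [ 0.598 -0.358  0.01  -0.     0.     0.   ]
(0.46, 0.03, 0.26, 150) [-0.128 -0.842 -0.    -0.    -0.     0.209]
(0.48, -0.14, 0.24, 135) [-0.512 -0.686  0.1    0.    -0.     0.175]
(0.523, -0.273, 0.2, 120) [-0.622 -0.318  0.2   -0.    -0.     0.175]
(0.523, -0.273, 0.045, 120) [ 0.    -0.     0.775  0.     0.     0.   ]
```

View pics/c3.png

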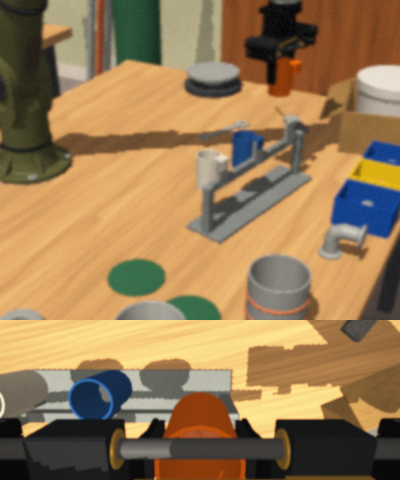

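The orange pot is held upright above its hook (crop about (285,75)), and the blue and white pots are still hanging. I'll carry it in front of the rack to the pad.

Call:
{"fn": "apply_moves", "kwargs": {
  "moves": [
    [0.1, -0.06, 0, 0, 0, 0, 0.4],
    [0.25, -0.15, 0, 0, 0, 0, 0.4],
    [0.4, -0.25, 0, 0, 0, 0, 0.4],
    [0.5, -0.3, 0, 0, 0, 0, 0.4],
    [0.6, -0.36, 0, 0, 0, 0, 0.4],
    [0.6, -0.36, 0, 0, 0, 0, 0.4]
  ]
}}

```text
time_s: 8.95
tool_pos: [0.4669, 0.199, 0.2615]
tool_rot: [-179.8, 0.0, 168.0]
force: [0.8, 0.1, -2.2]
grip_width: 0.0546
grasp_force: 20.0
```

Call:
{"fn": "apply_moves", "kwargs": {
  "moves": [
    [-0.02, -0.14, 0, 0, 0, 0.03, 0.4],
    [-0.04, -0.28, 0, 0, 0, 0.07, 0.4],
    [-0.07, -0.45, 0, 0, 0, 0.11, 0.4],
    [-0.09, -0.6, 0, 0, 0, 0.15, 0.4],
    [-0.11, -0.75, 0, 0, 0, 0.19, 0.4],
    [-0.13, -0.84, 0, 0, 0, 0.21, 0.4],
    [-0.13, -0.84, 0, 0, 0, 0.21, 0.4]
  ]
}}

```text
time_s: 9.65
tool_pos: [0.4603, 0.0271, 0.2615]
tool_rot: [-180.0, -0.0, 149.7]
force: [-0.2, 0.6, -1.8]
grip_width: 0.054
grasp_force: 20.0
```

Call:
{"fn": "apply_moves", "kwargs": {
  "moves": [
    [-0.08, -0.11, 0.02, 0, 0, 0.03, 0.4],
    [-0.17, -0.23, 0.03, 0, 0, 0.06, 0.4],
    [-0.28, -0.37, 0.05, 0, 0, 0.09, 0.4],
    [-0.38, -0.5, 0.07, 0, 0, 0.12, 0.4],
    [-0.46, -0.62, 0.09, 0, 0, 0.15, 0.4],
    [-0.51, -0.69, 0.1, 0, 0, 0.175, 0.4],
    [-0.51, -0.69, 0.1, 0, 0, 0.175, 0.4]
  ]
}}

```text
time_s: 10.35
tool_pos: [0.4787, -0.1437, 0.241]
tool_rot: [-180.0, -0.1, 134.6]
force: [-0.5, 0.5, -2.4]
grip_width: 0.0542
grasp_force: 20.0
```

Call:
{"fn": "apply_moves", "kwargs": {
  "moves": [
    [-0.1, -0.05, 0.03, 0, 0, 0.03, 0.4],
    [-0.22, -0.11, 0.07, 0, 0, 0.06, 0.4],
    [-0.35, -0.18, 0.11, 0, 0, 0.1, 0.4],
    [-0.47, -0.24, 0.15, 0, 0, 0.13, 0.4],
    [-0.57, -0.29, 0.18, 0, 0, 0.16, 0.4],
    [-0.62, -0.32, 0.2, 0, 0, 0.175, 0.4],
    [-0.62, -0.32, 0.2, 0, 0, 0.175, 0.4],
    [-0.62, -0.32, 0.2, 0, 0, 0.175, 0.4]
  ]
}}

```text
time_s: 11.15
tool_pos: [0.5218, -0.2716, 0.2022]
tool_rot: [180.0, -0.1, 120.0]
force: [0.2, 0.6, -2.8]
grip_width: 0.0545
grasp_force: 20.0
```

```bash
python3 - <<'E'
from h import *
o=env.get_obs(); print(o["time_s"],o["tool_pos"],o["tool_rot"],o["grasp_force"])
for c in ("scene","wrist"):
    im=viewer.read_camera(c); cv2.imwrite(f"pics/{c}4.png",im[:,:,::-1])
k=viewer.get_calibration("wrist"); b=cv2.imread("pics/wrist4.png")
for t in np.linspace(0,2*np.pi,60):
    cv2.circle(b,tuple(int(v) for v in proj(k,[.523+.06*np.cos(t),-.273+.06*np.sin(t),.004]).round()),1,(0,0,255),-1)
a=cv2.imread("pics/scene4.png")
cv2.imwrite("pics/c4.png",np.vstack([cv2.resize(a[80:300,100:400],(400,293)),cv2.resize(b[0:384],(400,300))]))
plan(*here(),[(.523,-.273,.05,120)])
E
```

```text
11.15 [ 0.5218 -0.2716  0.2022] [179.9612  -0.0617 120.0172] 19.99963110734825
(0.523, -0.273, 0.05, 120) [-0.009  0.     0.763  0.     0.     0.001]
```

View pics/c4.png

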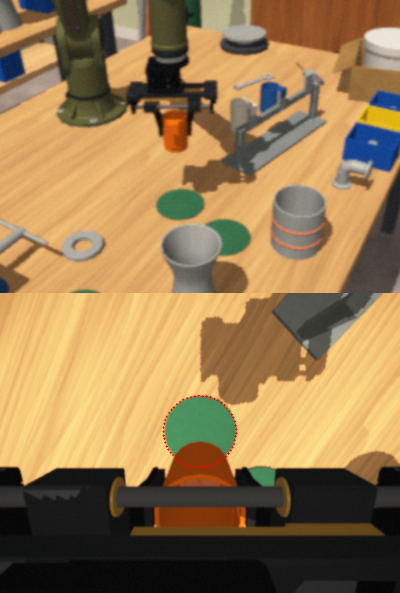

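The predicted pad circle matches the green pad at wrist (200,430 in the crop), and the pot is held upright above it. I'll lower it, slowly near contact.

Call:
{"fn": "apply_moves", "kwargs": {
  "moves": [
    [0, 0, 0.12, 0, 0, 0, 0.4],
    [0, 0, 0.26, 0, 0, 0, 0.4],
    [0, 0, 0.4, 0, 0, 0, 0.4],
    [0, 0, 0.54, 0, 0, 0, 0.4],
    [0, 0, 0.66, 0, 0, 0, 0.4],
    [0, 0, 0.74, 0, 0, 0, 0.4],
    [0, 0, 0.78, 0, 0, 0, 0.4],
    [0, 0, 0.79, 0, 0, 0, 0.4],
    [0, 0, 0.79, 0, 0, 0, 0.4]
  ]
}}

```text
time_s: 12.15
tool_pos: [0.5221, -0.2737, 0.0448]
tool_rot: [180.0, 0.1, 119.9]
force: [0.2, 0.9, -1.9]
grip_width: 0.0544
grasp_force: 20.0
```

Call:
{"fn": "apply_moves", "kwargs": {
  "moves": [
    [0, 0, 0.01, 0, 0, 0, 0.4],
    [0, 0, 0.02, 0, 0, 0, 0.4],
    [0, 0, 0.03, 0, 0, 0, 0.4],
    [0, 0, 0.03, 0, 0, 0, 0.4],
    [0, 0, 0.03, 0, 0, 0, 0.4]
  ]
}}

```text
time_s: 12.65
tool_pos: [0.5214, -0.2736, 0.0379]
tool_rot: [-180.0, 0.0, 119.9]
force: [-0.6, 0.1, -1.9]
grip_width: 0.0542
grasp_force: 20.0
```

Call:
{"fn": "apply_moves", "kwargs": {
  "moves": [
    [0, 0, 0.005, 0, 0, 0, 0.4],
    [0, 0, 0.01, 0, 0, 0, 0.4],
    [0, 0, 0.015, 0, 0, 0, 0.4],
    [0, 0, 0.015, 0, 0, 0, 0.4]
  ]
}}

```text
time_s: 13.05
tool_pos: [0.5216, -0.2736, 0.0359]
tool_rot: [-180.0, 0.0, 119.9]
force: [-2.9, 1.7, 4.6]
grip_width: 0.0542
grasp_force: 20.0
```

Contact: the force changed from -1.9 to +4.6 N. Release, retreat straight up.

Call:
{"fn": "apply_moves", "kwargs": {
  "moves": [
    [0, 0, 0, 0, 0, 0, 0.65],
    [0, 0, 0, 0, 0, 0, 0.75],
    [0, 0, 0, 0, 0, 0, 1],
    [0, 0, 0, 0, 0, 0, 1],
    [0, 0, 0, 0, 0, 0, 1],
    [0, 0, 0, 0, 0, 0, 1],
    [0, 0, 0, 0, 0, 0, 1]
  ],
  "grip_force": 5
}}

```text
time_s: 13.75
tool_pos: [0.5214, -0.2735, 0.0349]
tool_rot: [-180.0, 0.0, 119.9]
force: [0.8, 1.2, 0.2]
grip_width: 0.086
grasp_force: 0.0
```

Call:
{"fn": "apply_moves", "kwargs": {
  "moves": [
    [0, 0, -0.1, 0, 0, 0, 1],
    [0, 0, -0.25, 0, 0, 0, 1],
    [0, 0, -0.4, 0, 0, 0, 1],
    [0, 0, -0.6, 0, 0, 0, 1],
    [0, 0, -0.8, 0, 0, 0, 1],
    [0, 0, -1, 0, 0, 0, 1],
    [0, 0, -1, 0, 0, 0, 1],
    [0, 0, -1, 0, 0, 0, 1]
  ]
}}

```text
time_s: 14.55
tool_pos: [0.5219, -0.2737, 0.236]
tool_rot: [180.0, 0.1, 119.9]
force: [-0.4, -0.6, -0.7]
grip_width: 0.087
grasp_force: 0.0
```

```bash
python3 - <<'E'
from h import *
o=env.get_obs(); print(o["time_s"],o["tool_pos"],o["force"],o["grip_width"])
for c in ("scene","wrist"):
    im=viewer.read_camera(c); cv2.imwrite(f"pics/{c}5.png",im[:,:,::-1])
k=viewer.get_calibration("wrist"); b=cv2.imread("pics/wrist5.png")
for r,z in ((.06,.004),(.027,.084)):
  for t in np.linspace(0,2*np.pi,60):
    cv2.circle(b,tuple(int(v) for v in proj(k,[.523+r*np.cos(t),-.273+r*np.sin(t),z]).round()),1,(255,0,255),-1)
a=cv2.imread("pics/scene5.png")
cv2.imwrite("pics/c5.png",np.vstack([cv2.resize(a[80:300,100:400],(400,293)),cv2.resize(b,(400,300))]))
E
```

```text
14.55 [ 0.5219 -0.2737  0.236 ] [-0.4301 -0.5987 -0.7367] 0.08699678774465251
```

View pics/c5.png

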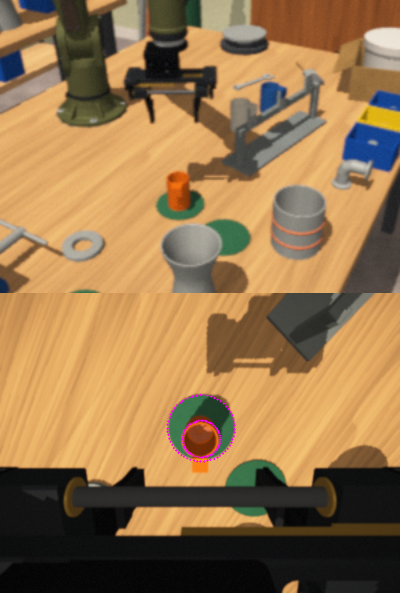

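The orange pot stands upright and centred on the near pad (wrist crop (201,437)). The blue and white pots still hang, and the gripper is clear.

```bash
python3 -c "
from cell import env
print(env.sign_off())"
```

```text
the job is handed in; nothing more can be done
None
```

The orange pot is off its hook and standing upright in the middle of the nearest green pad, released, with the blue and white pots still hanging; I handed the job in at about 15 s, and no verdict came back.

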